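# Post the polish tin through the spring flap

### The arm

A 7-joint arm with a two-finger parallel gripper is mounted at the origin on the work surface. World frame = base frame: x ahead of the robot, y to its left, z up, the work surface at z = 0. Lengths are in m, angles in rad, forces in N, time in s.
With the tool pointing down it reaches from about 0.4 to 0.85 m from the base axis. Payload 10.4 kg.
Tool frame: the origin (TCP) lies at the very end of the fingers, on their centre line; the grasp point (between the pads) lies 19 mm behind it; z points along the fingers, y is the line along which they close (so a half turn about z gives the same grasp; the last joint's range is limited). The gripper opens to 87 mm and grips with 3 to 60 N. Pads are 19 mm wide; open, the fingers measure 117 mm over their backs; the gripper's body (75 mm by 190 mm) begins 51 mm behind the grasp point.
Start: joints at [1.091, 0.332, -0.065, 1.46, 0.022, 1.35, -0.088], TCP at [0.276, -0.561, 0.223] pointing down, gripper open.
Joint ranges: [-2.6, 2.6], [-0.5, 2.12], [-1.47, 1.34], [0.16, 2.42], [-1.27, 4.41], [0.06, 2.06], [-2.6, 2.6]. Speed limits (rad/s): [2.22, 2.22, 2.79, 2.79, 3.14, 3.14, 3.14].

### API

Orientations are given as [roll, pitch, yaw] about the fixed x, y, z axes, in that order (R = Rz(yaw) Ry(pitch) Rx(roll)).
In Python, from cell import get_state, read_camera, calibration, close_job gives the robot as it stands.
- The arm moves only by the shell command python3 -m pendant 'ROWS' [FORCE]. ROWS is JSON, a list of rows, each an object with "jaw": the closure, from 0 (fully open) to 1 (shut); "xyz": the shift along the tool's x, y, z in m, a list of three; "rot": the turn, a rotation vector about the tool's x, y, z in rad, a list of three. A call has 1 to 10 rows; each row shifts and turns the commanded pose from where the row before left it, along the tool's axes as they then stand; what a row does not reach is not made up. A row lasts 1/8 s, in which the tool goes at most 62.5 mm and 10.7 degrees, less where a joint would pass 70% of its speed; a pose out of reach is approached as far as the arm can. A call is refused whole if a number of a shift passes 0.0625 or a number of a turn 0.188, either way. A call with a gripper value outside its range is refused whole. The fingers move at their own pace and stop on an object; FORCE is the grip in N (left out, the last holds). Time passes only in rows, so rows that do not move let the fingers close. It gives the time, the measured TCP pose, the force, the opening and the grip force at its end, in the units of the state.
- get_state(): the state, without advancing time (a new reading comes with each control period).
- read_camera(name): name is "scene" or "top"; returns the picture (384x512x3 uint8, red, green, blue); there is no depth.
- calibration(name): a dict with "vfov" (degrees; the focal length in pixels is half the picture's height over the tangent of half this angle, whatever the lens; pixels are square), "cx", "cy" (the principal point, pixels), "R" (3x3) and "t" (3): a world point X has camera coordinates R X + t. Camera axes: x right, y down, z forward; pixel columns grow to the right and rows downward; lengths in m; the calibration is good to about 2 mm. A picture is of the moment at which its call begins. calibration takes no time and is no camera call.
- close_job(): hands the job in; it is judged then, once.
The state is a dict: "time": time; "joint_positions": joint angles; "dq": joint speeds; "effort": joint torques, N m; "tcp_pos": TCP position; "orientation": TCP orientation; "wrist_force": force on the tool from outside, world axes, zero at the start; "wrist_torque": the same for the moment, N m; "width": finger opening in m; "gripper_force": force on a finger pad.
Only numpy, scipy, OpenCV 4.12 (cv2) and the standard library are available. Lean on these libraries where they do the work, as an engineer would, in place of code of your own. Each camera call takes 0.05 s, during which the arm holds its last target. There are 200 camera calls.

### The job

Put the small round polish tin away in the oak cupboard through the self-closing flap in its top: push the flap open with one fingertip on its raised tread and, keeping it open, push the tin along its channel with the other fingertip until it drops inside. Then take the hand away so that the flap springs shut. Do not pick the tin up, and leave the thurible lid, the bell clapper and the burnishing stick where they are.

Things in the scene. Friction and masses are not known exactly. Their poses are not given: they have to be found in the camera images.
- cupboard: Small oak cupboard fixed to the table, 190 x 255 x 140 mm high (x = -95 to 95, y = -120 to 135), door and brass drop latch on its -x face, clear pane in its +x face; hollow, floor at z = 8. Origin on the table under it, z up. All x, y, z (mm) in these notes are in its frame. Its flat top is at z = 140; nothing stands higher than the tread (190).
- channel (a point): Point on the cupboard's top at x = -25, y = -120, z = 140: middle of the open end of the tin's channel. The channel runs along +y to the opening at y = 20; it is 56 mm wide (x = -53 to 3), between brass guide rails 3 mm thick and 10 mm high that run on past the opening. The rail on the tread's side spans x = 3 to 6; beyond it (x = 7 to 70) the flap's strip with the tread lies alongside the channel.
- mouth (a point): Point at x = -25, y = 20, z = 140: middle of the edge where the channel ends and the opening begins. The opening, x = -53 to 3 and y = 20 to 120, is covered by the flap's panel while shut. A brass lip on it, 8 mm higher than the channel's floor, bars the way while shut and sinks as the flap opens. Push the tin's rear just past this edge, then draw back a little with the flap still open so that it falls free.
- hinge (a point): Point at x = 70, y = 0, z = 161 on the flap's hinge line, which runs along the cupboard's y over an oak beam (x = 66 to 95, top at z = 156). From it the flap reaches towards -x: the tread, under it a strip flush with the cupboard's top, and a panel on to x = -52 over the opening only. The flap swings down into the cupboard about this line.
- flap (a joint): Flap angle, rad: 0 shut, grows as it swings down, stop at 1.15; a spring shuts it when let go (about 3 N on the tread at first, 5 to 9 N wide open). Open it 0.6 or more for the tin to fall in. A fingertip pushed straight down on the tread, anywhere from x = 20 to 40, to z = 145 (5 mm above the cupboard's top) opens it to 0.8 to 1.0; to z = 150, 0.7 to 0.9.
- tread (a point): Point at x = 30, y = 0, z = 182 (while shut) on top of the raised tread: a brass plate on the flap, 235 mm long along the cupboard's y (y = -117 to 118) beside the channel, 56 mm wide, from the hinge out to x = 15, sloping: top at z = 171 at x = 55 and 190 at its edge nearest the channel. Pushed down it turns about the hinge till it slopes the other way; a fingertip may slide along it.
- tin: Round closed polish tin in green enamel, 46 mm in diameter, 18 mm high, about 90 g, lying flat in the channel on the cupboard's top (underside at z = 140 mm in the cupboard's frame), short of the opening. Origin: centre of its underside; z up.
- thurible_lid: Nickel thurible lid, domed with a knob, 82 mm across, 67 mm high, standing on the table. Origin: centre of its underside.
- clapper: Brass bell clapper standing upright on the table, 34 mm across at its bulb, 80 mm high. Origin: centre of its underside.
- stick: Walnut burnishing stick lying on the table, 150 (its x) x 16 x 13 mm high. Origin: centre of its underside.
There are look-alikes about, which are no part of the job. There is more than one size of the tin; the job needs the largest.

How it is judged:
By the outcome, as a careful person would: the job done as asked, in the order asked, and still so for the second after the job is handed in, with the robot touching nothing.
It also fails if it takes over 35 s, if anything falls off the work surface, if the arm or the gripper's body presses on something with over 40 N, if the wrist force passes 120 N, or if a joint passes its speed limit or range.

## Working session

There is one attempt and no reset: what is moved stays moved. The work goes in short steps, Python scripts to look and compute and a shell command to move; the robot and the scene stay as the last step left them, time stands still between calls to the robot, and variables do not carry over. Pictures are saved under pics/ and viewed, at most 10 in all, crops included, and the job is handed in when it is done.

```bash
mkdir -p pics; python3 - <<'E'
from cell import *
import cv2
for n in("scene","top"):
    c=calibration(n);print(n,c)
    cv2.imwrite(f"pics/{n}0.png",read_camera(n)[:,:,::-1])
s=get_state();print(s)
E
```

```text
scene {'vfov': 54.063426270032636, 'cx': 251.84125273349602, 'cy': 195.4037713106723, 'R': array([[-0.65612663,  0.75464393,  0.00322101],
       [ 0.59796041,  0.52249217, -0.60782011],
       [-0.46037071, -0.39688092, -0.79406822]]), 't': array([ 0.35591593, -0.28192191,  1.19987084])}
top {'vfov': 51.32047242262947, 'cx': 258.54611425764546, 'cy': 190.1331235038906, 'R': array([[-0.02727525, -0.99962205,  0.00343656],
       [-0.99888837,  0.02712269, -0.03855371],
       [ 0.03844593, -0.0044843 , -0.99925062]]), 't': array([0.05362917, 0.54727442, 1.06579339])}
{'time': 0.1, 'joint_positions': array([ 1.09139499,  0.33277267, -0.06470154,  1.46081862,  0.02160781,
        1.34988106, -0.08851411]), 'dq': array([ 0.00136718, -0.00214539, -0.00066813, -0.00168846,  0.00048408,
       -0.00089189,  0.00041357]), 'effort': array([ 1.62150034e-03, -6.24542069e+01,  2.44579482e-02, -3.90719819e+01,
       -6.15482521e-02,  3.64375266e-02,  2.81282513e-05]), 'tcp_pos': array([ 0.27552963, -0.56063038,  0.22187446]), 'orientation': array([-3.14041011e+00,  5.92019512e-05,  4.56808842e-01]), 'wrist_force': array([-0.2156774 , -0.34466362,  0.69548519]), 'wrist_torque': array([ 0.03037847,  0.02401524, -0.05732213]), 'gripper_force': 0.0, 'width': 0.0871814500216419}
```

View pics/scene0.png

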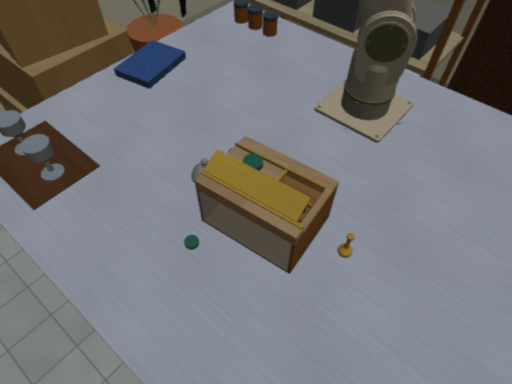

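View pics/top0.png

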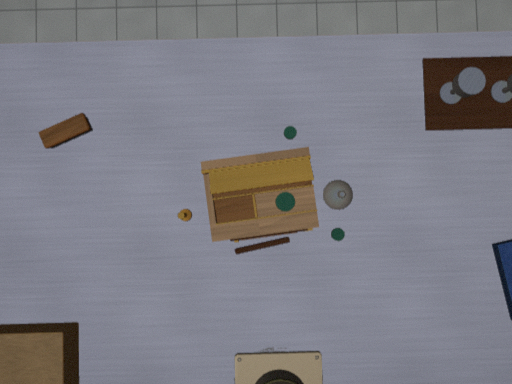

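The top view shows green tins at (285,202), which lies in the channel, and at (290,132) and (338,234), which are on the table. The one in the channel looks largest and fits the description. The thurible lid is at (338,195), the clapper at (185,215) and the stick at (262,245). I'll confirm with an enlarged crop.

```bash
python3 - <<'E'
import cv2
a=cv2.imread("pics/top0.png")[115:265,170:370]
cv2.imwrite("pics/c1.png",cv2.resize(a,None,fx=4,fy=4,interpolation=cv2.INTER_CUBIC))
E
```

```text
(no output)
```

View pics/c1.png

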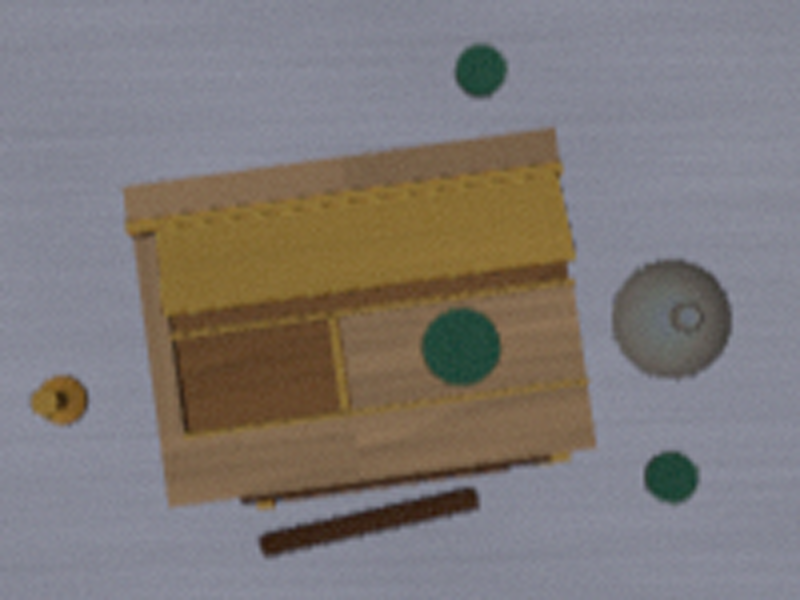

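The tin in the channel, crop (461,346), is about 78 px across against about 52 px for the other two. It is the largest and is the one meant. Cupboard corners in the crop are (596,448), (168,506), (125,186) and (555,128), and the lip is at about (342,365).

```bash
cat > h.py <<'E'
from cell import *
import numpy as np
from scipy.optimize import least_squares
def proj(n,X):
    c=calibration(n);f=192/np.tan(np.radians(c["vfov"]/2))
    p=np.atleast_2d(X)@c["R"].T+c["t"]
    return p[:,:2]/p[:,2:]*f+[c["cx"],c["cy"]]
def T(p,L):
    c,s=np.cos(p[2]),np.sin(p[2]);L=np.atleast_2d(L)/1000
    return np.c_[c*L[:,0]-s*L[:,1]+p[0],s*L[:,0]+c*L[:,1]+p[1],L[:,2]]
def loc(p,X):
    c,s=np.cos(p[2]),np.sin(p[2]);d=np.array(X[:2])-p[:2]
    return np.array([c*d[0]+s*d[1],-s*d[0]+c*d[1],X[2]])*1000
def tocrop(uv): return (np.array(uv)+.5)/4-.5+[170,115]
def fix(n,uv,z):
    return least_squares(lambda q:(proj(n,[q[0],q[1],z])-uv).ravel(),[.5,0]).x
E
python3 - <<'E'
from h import *
L=np.array([[-95,-120,140],[-95,135,140],[95,135,156],[95,-120,156],[-54,-120,150],[5,-120,150]])
uv=tocrop([[596,448],[168,506],[125,186],[555,128],[586,382],[572,283]])
r=least_squares(lambda p:(proj("top",T(p,L))-uv).ravel(),[.5,0,.13],loss="soft_l1")
p=r.x;print(p,r.fun.round(1)); np.save("p.npy",p)
t=fix("top",tocrop([461,346]),.158);print(t,loc(p,[*t,.158]))
d=fix("top",tocrop([342,365]),.148);print("lip",loc(p,[*d,.148]))
# scene overlay check
print(proj("scene",T(p,[[95,-120,156],[-95,135,140],[95,135,156],[-25,loc(p,[*t,0])[1],158]])))
E
```

```text
[0.53436865 0.02951166 0.10414869] [-0.2  0.5 -0.3  0.2 -0.7 -0.2  0.   0.1  0.6 -0.2  0.6 -0.4]
[ 0.51566745 -0.02102523] [-23.85370963 -48.3188611  158.        ]
lip [-25.72821914  21.64290246 148.        ]
[[194.07760119 179.17855459]
 [339.22312776 180.93999187]
 [295.53453085 237.82988632]
 [253.11940433 159.22085065]]
```

```bash
python3 - <<'E'
from h import *
from scipy.spatial.transform import Rotation as Ro
p=np.load("p.npy");s=get_state()
g=T(p,[[2.5,-90,260]])[0];R=Ro.from_euler("xyz",s["orientation"])
G=Ro.from_euler("xyz",[np.pi,0,p[2]+np.pi/2])
print(g,"tool-axes shift",R.inv().apply(g-s["tcp_pos"]),"rotvec",(R.inv()*G).as_rotvec())
d=R.inv().apply(g-s["tcp_pos"])
w=(R.inv()*G).as_rotvec()
# shift expressed in final axes
print("final-axes",G.inv().apply(g-s["tcp_pos"]))
E
```

```text
[ 0.54621155 -0.05974077  0.26      ] tool-axes shift [ 0.4638608  -0.33018148 -0.03776257] rotvec [-1.06862579e-03 -6.68556048e-04 -1.21813606e+00]
final-axes [ 0.47003527  0.32128795 -0.03812554]
```

```bash
python3 -m pendant '[{"jaw":0.54,"xyz":[0,0,-0.04],"rot":[0,0,0]},{"jaw":0.54,"xyz":[0,0,0],"rot":[0,0,-0.174]},{"jaw":0.54,"xyz":[0,0,0],"rot":[0,0,-0.174]},{"jaw":0.54,"xyz":[0,0,0],"rot":[0,0,-0.174]},{"jaw":0.54,"xyz":[0,0,0],"rot":[0,0,-0.174]},{"jaw":0.54,"xyz":[0,0,0],"rot":[0,0,-0.174]},{"jaw":0.54,"xyz":[0,0,0],"rot":[0,0,-0.174]},{"jaw":0.54,"xyz":[0,0,0],"rot":[0,0,-0.174]}]' 20
python3 -m pendant '[{"jaw":0.54,"xyz":[0.047,0.032,0],"rot":[0,0,0]},{"jaw":0.54,"xyz":[0.047,0.032,0],"rot":[0,0,0]},{"jaw":0.54,"xyz":[0.047,0.032,0],"rot":[0,0,0]},{"jaw":0.54,"xyz":[0.047,0.032,0],"rot":[0,0,0]},{"jaw":0.54,"xyz":[0.047,0.032,0],"rot":[0,0,0]},{"jaw":0.54,"xyz":[0.047,0.032,0],"rot":[0,0,0]},{"jaw":0.54,"xyz":[0.047,0.032,0],"rot":[0,0,0]},{"jaw":0.54,"xyz":[0.047,0.032,0],"rot":[0,0,0]},{"jaw":0.54,"xyz":[0.047,0.032,0],"rot":[0,0,0]},{"jaw":0.54,"xyz":[0,0,0],"rot":[0,0,0]}]'
cat > st.py <<'E'
from h import *
from scipy.spatial.transform import Rotation as Ro
p=np.load("p.npy");s=get_state()
G=Ro.from_euler("xyz",[np.pi,0,p[2]+np.pi/2]);R=Ro.from_euler("xyz",s["orientation"])
print("t",s["time"],"local",loc(p,s["tcp_pos"]).round(1),"roterr",(R.inv()*G).as_rotvec().round(3),"w",s["width"],"F",s["wrist_force"].round(1))
E
python3 st.py
```

```text
time: 1.1
tcp_pos: [0.2756, -0.5607, 0.2621]
orientation: [-3.141, -0.001, 1.681]
wrist_force: [-0.3, 0.2, -0.2]
width: 0.0404
gripper_force: 0.0
time: 2.35
tcp_pos: [0.5195, -0.1051, 0.2624]
orientation: [3.141, -0.002, 1.683]
wrist_force: [0.7, -0.2, 0.1]
width: 0.0397
gripper_force: 0.0
t 2.35 local [ -28.8 -132.3  262.4] roterr [ 0.    -0.002  0.008] w 0.03974040414945942 F [ 0.7 -0.2  0.1]
```

Now move to local (2.5, -91), level the yaw, and look.

```bash
python3 -m pendant '[{"jaw":0.54,"xyz":[0.021,0.016,0],"rot":[0,0,0.008]},{"jaw":0.54,"xyz":[0.021,0.016,0.02],"rot":[0,0,0]},{"jaw":0.54,"xyz":[0,0,0.02],"rot":[0,0,0]},{"jaw":0.54,"xyz":[0,0,0],"rot":[0,0,0]},{"jaw":0.54,"xyz":[0,0,0],"rot":[0,0,0]}]'
python3 st.py; python3 - <<'E'
from h import *
import cv2
p=np.load("p.npy")
a=read_camera("scene")[:,:,::-1][110:270,160:370]
print(proj("scene",T(p,[[30,-91,222],[-25,-91,222],[-25,-91,150]]))-[160,110])
cv2.imwrite("pics/s2.png",cv2.resize(a,None,fx=3.5,fy=3.5,interpolation=cv2.INTER_CUBIC))
E
```

```text
time: 2.98
tcp_pos: [0.5459, -0.0662, 0.2232]
orientation: [3.141, 0.0, 1.666]
wrist_force: [1.1, 0.5, 1.3]
width: 0.0404
gripper_force: 0.0
t 2.975 local [  1.5 -96.4 223.2] roterr [ 0.     0.    -0.009] w 0.040388289045408 F [1.1 0.5 1.3]
[[61.32975303 35.35451149]
 [77.03524257 20.46512654]
 [77.91085845 43.73973277]]
```

View pics/s2.png

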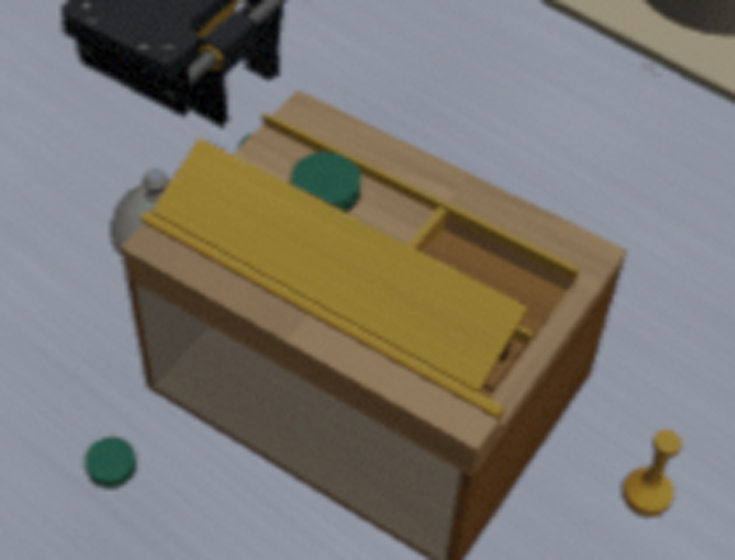

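The fingertips are over the tread, crop (215,120), and over the channel behind the tin, crop (268,72), which matches the prediction. Next is the press down.

```bash
python3 -m pendant '[{"jaw":0.54,"xyz":[0,0.001,0.02],"rot":[0,0,-0.009]},{"jaw":0.54,"xyz":[0,0,0.012],"rot":[0,0,0]},{"jaw":0.54,"xyz":[0,0,0.012],"rot":[0,0,0]},{"jaw":0.54,"xyz":[0,0,0.012],"rot":[0,0,0]},{"jaw":0.54,"xyz":[0,0,0.012],"rot":[0,0,0]},{"jaw":0.54,"xyz":[0,0,0.008],"rot":[0,0,0]},{"jaw":0.54,"xyz":[0,0,0],"rot":[0,0,0]},{"jaw":0.54,"xyz":[0,0,0],"rot":[0,0,0]}]'
python3 st.py
```

```text
time: 4.03
tcp_pos: [0.5476, -0.0652, 0.147]
orientation: [3.14, 0.0, 1.676]
wrist_force: [-1.2, 0.3, 5.9]
width: 0.0401
gripper_force: 2.9
t 4.025 local [  3.3 -95.6 147. ] roterr [0.002 0.    0.001] w 0.04011679445453192 F [-1.2  0.3  5.9]
```

```bash
python3 -m pendant '[{"jaw":0.54,"xyz":[0.01,0,0],"rot":[0,0,0]},{"jaw":0.54,"xyz":[0.008,0,0.001],"rot":[0,0,0]},{"jaw":0.54,"xyz":[0.008,0,0],"rot":[0,0,0]},{"jaw":0.54,"xyz":[0.008,0,0],"rot":[0,0,0]},{"jaw":0.54,"xyz":[0.008,0,0],"rot":[0,0,0]},{"jaw":0.54,"xyz":[0.008,0,0],"rot":[0,0,0]},{"jaw":0.54,"xyz":[0.008,0,0],"rot":[0,0,0]},{"jaw":0.54,"xyz":[0.008,0,0],"rot":[0,0,0]}]'
python3 st.py; python3 - <<'E'
from h import *
import cv2
a=read_camera("scene")[:,:,::-1][110:270,160:370]
cv2.imwrite("pics/s3.png",cv2.resize(a,None,fx=3.5,fy=3.5,interpolation=cv2.INTER_CUBIC))
E
```

```text
time: 5.03
tcp_pos: [0.5403, -0.0013, 0.1458]
orientation: [3.141, 0.002, 1.674]
wrist_force: [-1.7, -5.9, 6.0]
width: 0.0404
gripper_force: 3.5
t 5.025 local [  2.7 -31.3 145.8] roterr [ 0.001  0.002 -0.001] w 0.040445104187869806 F [-1.7 -5.9  6. ]
```

View pics/s3.png

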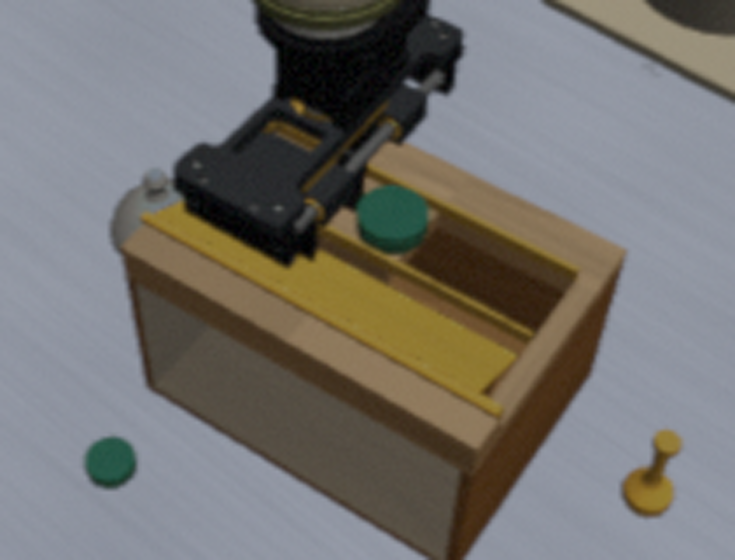

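The flap is open and the tin, crop (393,215), is being pushed and has reached the mouth. I'll push another 45 mm.

```bash
python3 -m pendant '[{"jaw":0.54,"xyz":[0.008,0,0],"rot":[0,0,0]},{"jaw":0.54,"xyz":[0.008,0,0],"rot":[0,0,0]},{"jaw":0.54,"xyz":[0.008,0,0],"rot":[0,0,0]},{"jaw":0.54,"xyz":[0.008,0,0],"rot":[0,0,0]},{"jaw":0.54,"xyz":[0.007,0,0],"rot":[0,0,0]},{"jaw":0.54,"xyz":[0.006,0,0],"rot":[0,0,0]},{"jaw":0.54,"xyz":[0,0,0],"rot":[0,0,0]}]'
python3 st.py; python3 - <<'E'
from h import *
import cv2
a=read_camera("scene")[:,:,::-1][110:270,160:370]
cv2.imwrite("pics/s4.png",cv2.resize(a,None,fx=3.5,fy=3.5,interpolation=cv2.INTER_CUBIC))
E
```

```text
time: 5.95
tcp_pos: [0.5354, 0.0447, 0.1456]
orientation: [3.141, 0.001, 1.675]
wrist_force: [-3.4, -3.5, 5.9]
width: 0.0399
gripper_force: 3.0
t 5.95 local [  2.6  15.  145.6] roterr [0.    0.001 0.   ] w 0.03987995342283646 F [-3.4 -3.5  5.9]
```

View pics/s4.png

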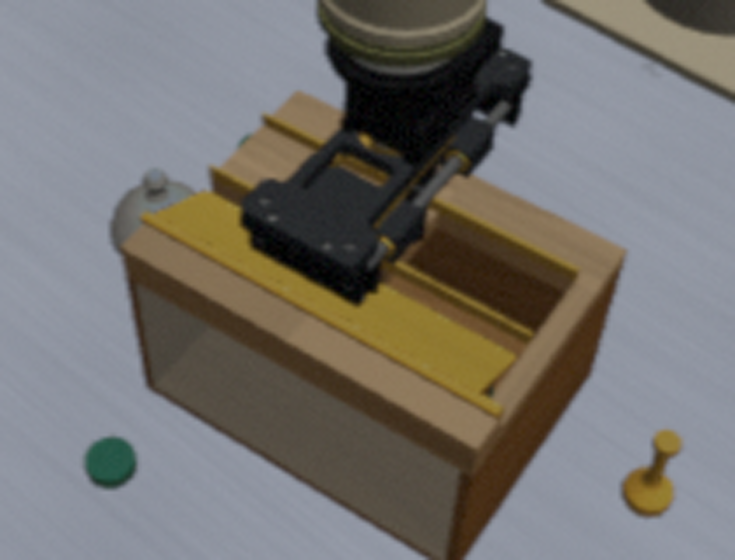

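The tin is no longer visible at the mouth, so it has tipped or dropped in. I'll draw back with the flap still open and check.

```bash
python3 -m pendant '[{"jaw":0.54,"xyz":[-0.008,0,0],"rot":[0,0,0]},{"jaw":0.54,"xyz":[-0.012,0,0],"rot":[0,0,0]},{"jaw":0.54,"xyz":[-0.02,0,0],"rot":[0,0,0]},{"jaw":0.54,"xyz":[-0.02,0,0],"rot":[0,0,0]},{"jaw":0.54,"xyz":[0,0,0],"rot":[0,0,0]},{"jaw":0.54,"xyz":[0,0,0],"rot":[0,0,0]}]'
python3 st.py; python3 - <<'E'
from h import *
import cv2
a=read_camera("scene")[:,:,::-1][110:270,160:370]
cv2.imwrite("pics/s5.png",cv2.resize(a,None,fx=3.5,fy=3.5,interpolation=cv2.INTER_CUBIC))
E
```

```text
time: 6.75
tcp_pos: [0.5417, -0.0163, 0.1456]
orientation: [3.141, 0.002, 1.674]
wrist_force: [-2.5, -5.7, 4.8]
width: 0.0399
gripper_force: 3.0
t 6.75 local [  2.6 -46.3 145.6] roterr [ 0.     0.002 -0.001] w 0.039866602453362335 F [-2.5 -5.7  4.8]
```

View pics/s5.png

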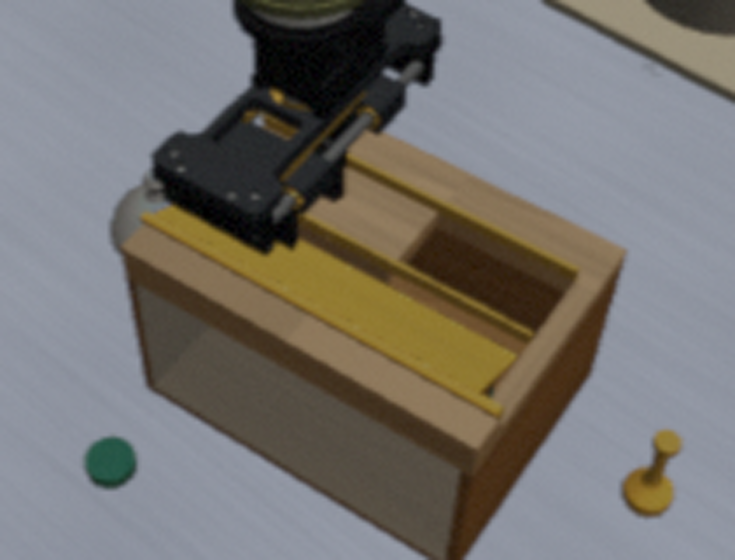

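The channel and mouth are clear, so the tin is inside. Now lift away.

```bash
python3 -m pendant '[{"jaw":0.54,"xyz":[0,0,0],"rot":[0,0,0]},{"jaw":0.54,"xyz":[0,0,-0.01],"rot":[0,0,0]},{"jaw":0.54,"xyz":[0,0,-0.015],"rot":[0,0,0]},{"jaw":0.54,"xyz":[0,0,-0.02],"rot":[0,0,0]},{"jaw":0.54,"xyz":[0,0,-0.03],"rot":[0,0,0]},{"jaw":0.54,"xyz":[0,0,-0.04],"rot":[0,0,0]},{"jaw":0.54,"xyz":[-0.04,0,-0.02],"rot":[0,0,0]},{"jaw":0.54,"xyz":[-0.05,0,0],"rot":[0,0,0]},{"jaw":0.54,"xyz":[-0.05,0,0],"rot":[0,0,0]},{"jaw":0.54,"xyz":[-0.05,0,0],"rot":[0,0,0]}]'
python3 -m pendant '[{"jaw":0.54,"xyz":[-0.04,0,0],"rot":[0,0,0]},{"jaw":0.54,"xyz":[0,0,0],"rot":[0,0,0]},{"jaw":0.54,"xyz":[0,0,0],"rot":[0,0,0]},{"jaw":0.54,"xyz":[0,0,0],"rot":[0,0,0]}]'
python3 st.py; python3 - <<'E'
from h import *
import cv2
a=read_camera("scene")[:,:,::-1][110:270,160:370]
b=read_camera("top")[:,:,::-1][110:270,170:370]
z=lambda i:cv2.resize(i,(400,300),interpolation=cv2.INTER_CUBIC)
cv2.imwrite("pics/s6.png",np.hstack([z(a),z(b)]))
E
```

```text
time: 8.05
tcp_pos: [0.5619, -0.2045, 0.2812]
orientation: [3.14, 0.0, 1.677]
wrist_force: [2.4, -0.5, -0.0]
width: 0.0399
gripper_force: 0.0
time: 8.55
tcp_pos: [0.5661, -0.2416, 0.281]
orientation: [3.141, -0.0, 1.678]
wrist_force: [-0.4, 0.3, 0.3]
width: 0.0398
gripper_force: 0.0
t 8.55 local [   3.3 -273.   281. ] roterr [ 0.001 -0.     0.003] w 0.039769556526371715 F [-0.4  0.3  0.3]
```

View pics/s6.png

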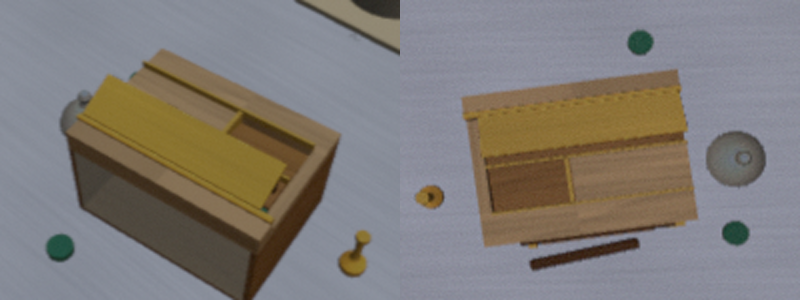

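The flap looks shut, with the lip up across the mouth, but a speck of green shows near the flap's end at (265,208). I'll enlarge that part.

```bash
python3 - <<'E'
from h import *
import cv2
p=np.load("p.npy")
A=np.mean([read_camera("scene").astype(float) for _ in range(8)],0)
B=np.mean([read_camera("top").astype(float) for _ in range(4)],0)
z=lambda i:cv2.resize(np.clip(i[:,:,::-1]*1.6,0,255).astype(np.uint8),(400,400),interpolation=cv2.INTER_CUBIC)
cv2.imwrite("pics/s7.png",np.hstack([z(A[180:260,260:340]),z(B[150:250,195:295])]))
g=(A[...,1]>A[...,0]*1.3)&(A[...,1]>A[...,2]*1.02)
print([(c,r) for r,c in zip(*np.nonzero(g)) if 190<c<340 and 140<r<262])
for L in ([30,125,8],[30,95,26],[60,110,26],[40,118,140],[60,118,140],[40,127,140]):print(L,proj("scene",T(p,[L])))
E
```

```text
[(np.int64(298), np.int64(221)), (np.int64(299), np.int64(222)), (np.int64(191), np.int64(235)), (np.int64(192), np.int64(235)), (np.int64(193), np.int64(235)), (np.int64(194), np.int64(235)), (np.int64(191), np.int64(236)), (np.int64(192), np.int64(236)), (np.int64(193), np.int64(236)), (np.int64(194), np.int64(236)), (np.int64(195), np.int64(236)), (np.int64(191), np.int64(237)), (np.int64(192), np.int64(237)), (np.int64(193), np.int64(237)), (np.int64(194), np.int64(237)), (np.int64(195), np.int64(237)), (np.int64(196), np.int64(237)), (np.int64(191), np.int64(238)), (np.int64(192), np.int64(238)), (np.int64(193), np.int64(238)), (np.int64(194), np.int64(238)), (np.int64(195), np.int64(238)), (np.int64(196), np.int64(238)), (np.int64(197), np.int64(238)), (np.int64(191), np.int64(239)), (np.int64(192), np.int64(239)), (np.int64(193), np.int64(239)), (np.int64(194), np.int64(239)), (np.int64(195), np.int64(239)), (np.int64(196), np.int64(239)), (np.int64(197), np.int64(239)), (np.int64(191), np.int64(240)), (np.int64(192), np.int64(240)), (np.int64(193), np.int64(240)), (np.int64(1
[... 1377 characters left out ...]
1), np.int64(246)), (np.int64(192), np.int64(246)), (np.int64(193), np.int64(246)), (np.int64(194), np.int64(246)), (np.int64(195), np.int64(246)), (np.int64(196), np.int64(246)), (np.int64(191), np.int64(247)), (np.int64(192), np.int64(247)), (np.int64(193), np.int64(247)), (np.int64(194), np.int64(247)), (np.int64(195), np.int64(247)), (np.int64(191), np.int64(248)), (np.int64(192), np.int64(248)), (np.int64(193), np.int64(248))]
[30, 125, 8] [[300.18241363 248.93558611]]
[30, 95, 26] [[289.84163621 238.54869901]]
[60, 110, 26] [[288.56089381 251.18056207]]
[40, 118, 140] [[301.52472471 218.80076621]]
[60, 118, 140] [[296.49262747 225.53448231]]
[40, 127, 140] [[305.34246259 220.91621494]]
```

View pics/s7.png

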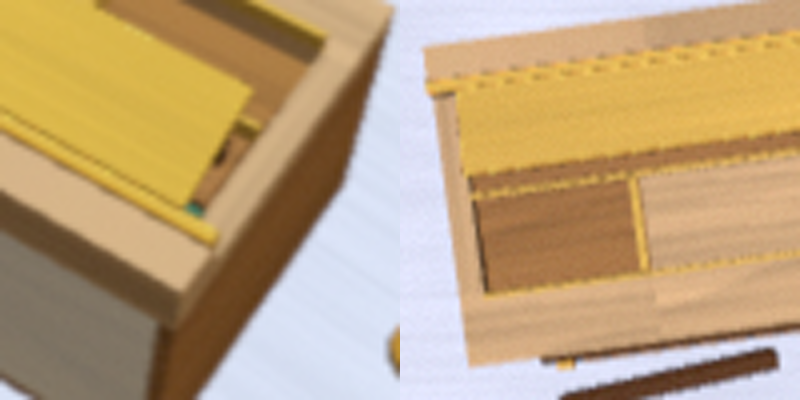

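```bash
python3 - <<'E'
from h import *
import cv2
p=np.load("p.npy")
c=calibration("scene");print("cam local",loc(p,-c["R"].T@c["t"]).round(0))
for z in (.175,.158,.14,.1,.06,.026):
    print(z,loc(p,[*fix("scene",[298.5,221.5],z),z]).round(0))
for L in ([-25,70,26],[0,70,26],[30,70,26],[95,-100,130],[95,120,130],[95,120,15],[95,-100,15]):print(L,proj("scene",T(p,[L])).round(0))
for n in("s2","s3","s4","s5"):
    a=cv2.imread(f"pics/{n}.png");print(n,a[389:395:3,482:492:3,::-1].reshape(-1,3).mean(0))
A=read_camera("scene");print(A[219:225,295:303])
E
```

```text
cam local [452. 280. 780.]
0.175 [ 71. 125. 175.]
0.158 [ 61. 121. 158.]
0.14 [ 49. 116. 140.]
0.1 [ 24. 106. 100.]
0.06 [-1. 96. 60.]
0.026 [-22.  87.  26.]
[-25, 70, 26] [[293. 217.]]
[0, 70, 26] [[287. 224.]]
[30, 70, 26] [[281. 233.]]
[95, -100, 130] [[202. 191.]]
[95, 120, 130] [[288. 241.]]
[95, 120, 15] [[284. 267.]]
[95, -100, 15] [[207. 220.]]
s2 [97.5   71.125 39.875]
s3 [91.   67.25 30.  ]
s4 [79.75  62.875 29.5  ]
s5 [80.25  63.375 29.625]
[[[135 113  47]
  [136 113  47]
  [123 103  40]
  [ 98  75  33]
  [ 95  69  37]
  [ 99  71  40]
  [ 97  69  41]
  [100  76  46]]

 [[128 106  41]
  [129 109  43]
  [100  87  41]
  [ 66  56  34]
  [ 65  49  28]
  [ 84  61  35]
  [ 93  67  42]
  [112  89  63]]

 [[114  91  36]
  [103  88  40]
  [ 75  82  53]
  [ 49  73  55]
  [ 47  60  45]
  [ 61  53  34]
  [ 98  77  53]
  [121 101  75]]

 [[134 113  50]
  [125 110  50]
  [100  96  55]
  [ 71  85  59]
  [ 55  78  58]
  [ 70  72  52]
  [110  95  72]
  [124 106  81]]

 [[138 115  49]
  [137 115  50]
  [135 115  54]
  [124 109  53]
  [ 97  91  48]
  [100  90  61]
  [121 103  76]
  [130 109  82]]

 [[127 102  39]
  [136 113  46]
  [138 116  49]
  [138 117  53]
  [136 116  50]
  [133 112  58]
  [131 111  71]
  [131 111  79]]]
```

The green pixel's line of sight reaches the floor at (-22, 87, 26), straight below the opening. A tin caught under the tread would clash with the beam (x ≥ 66) or show at (301,219), which is brown. So it is the tin on the floor, seen through the end gap. I'll check numerically that the flap is back at its first position, then hand in.

```bash
python3 - <<'E'
from h import *
import cv2
a=cv2.imread("pics/top0.png").astype(float);b=read_camera("top")[:,:,::-1].astype(float)
d=cv2.GaussianBlur(np.abs(a-b).mean(2),(3,3),0)[140:260,175:360]
r,c=np.nonzero(d>12);print(len(r),[(c.min()+175,c.max()+175,r.min()+140,r.max()+140) if len(r) else 0])
m=(c+175>300)|(c+175<265)
print("elsewhere than old tin:",m.sum())
if m.sum()==0: print(close_job())
E
```

```text
358 [(np.int64(275), np.int64(295), np.int64(191), np.int64(211))]
elsewhere than old tin: 0
the job is handed in; nothing more can be done
None
```

The largest polish tin is in the cupboard, the flap has sprung shut, the lid, clapper and stick haven't moved, and the job was handed in at about 9–10 s; no camera saw the whole tin inside, so that rests on the cleared channel and a glimpse of green below the opening.

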